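Tuck the closing strip under the machine bed's cover leaf and hold it down

ROBOT

A 6-joint arm with a two-finger parallel gripper is mounted at the origin on a cart in front of the work surface, level with it; the furniture and walls round the work are solid. World frame = base frame: x ahead of the robot, y to its left, z up, the work surface at z = 0. Lengths are in m, angles in rad, forces in N, time in s.
With the tool pointing down it reaches from about 0.35 to 0.975 m from the base axis. Payload 4.9 kg.
Tool frame: the origin (TCP) lies at the very end of the fingers, on their centre line; the grasp point (between the pads) lies 19 mm behind it (manip.grip_depth is the distance from the TCP to the grasp point, in m); z points along the fingers, x is the direction in which the jaws open and shut, and the axes are right-handed (so a half turn about z gives the same grasp; the last joint's range is limited). The gripper opens to 85 mm and grips with 20 to 120 N. Pads are 22 mm wide; open, the fingers measure 114 mm over their backs; the gripper's body (76 mm by 85 mm) begins 54 mm behind the grasp point. The pads swing forward as they close: fully open they stand 13 mm farther back than shut.
Start: joints at [1.051, 0.053, 1.613, -0, 1.476, -0.119], TCP at [0.244, 0.575, 0.231] pointing down, gripper open.
Joint ranges: [-3.01, 3.01], [-1.01, 2.22], [0.06, 2.58], [-1.02, 4.17], [0.09, 2.62], [-3.14, 3.14]. Speed limits (rad/s): [2.57, 2.57, 3.14, 3.14, 3.14, 3.14].

INTERFACE

Orientations are given as a unit quaternion [w, x, y, z].
In Python, from plant import manip gives the robot as it stands. The module is installed in compiled form; this text tells all that it offers.
- The arm moves only by the shell command python3 -m crank 'ROWS' [OPENING]. ROWS is JSON, a list of rows, each a list of 4 numbers: the shift along the tool's x, y, z in cm, then the turn about the tool's z in units of 6 degrees (1.0 is 6 degrees). A call has 1 to 10 rows; each row shifts and turns the commanded pose from where the row before left it, along the tool's axes as they then stand; what a row does not reach is not made up. A row lasts 1/12 s, in which the tool goes at most 41.7 mm and 7.16 degrees, less where a joint would pass 70% of its speed; a pose out of reach is approached as far as the arm can. A call with a gripper value outside its range is refused whole. OPENING is the opening, from 0 (shut) to 1 (fully open), set as the call begins (- or left out, the last holds). The fingers move at their own pace and stop on an object; the grip force is fixed at half the most. Time passes only in rows, so rows that do not move let the fingers close. It gives the time, the measured TCP pose, the force and the opening at its end, in the units of the state.
- manip.state(): the state, without advancing time (a new reading comes with each control period).
- manip.grab_frame(name): name is "scene" or "top" or "wrist"; returns a dict with "img" (400x640x3 uint8, red, green, blue), "intrinsics" (3x3 intrinsics, pixels), "position" and "orientation" of the camera in the world. Camera axes: x right, y up, looking along -z (the intrinsics and any distortion apply to the point x, -y, -z); pixel columns grow to the right and rows downward; lengths in m; the calibration is good to about 2 mm. A picture is of the moment at which its call begins. There is no depth.
- manip.job_done(): hands the job in, once; it reports no verdict.
The state is a dict: "time": time; "joint_pos": joint angles; "joint_vel": joint speeds; "joint_efforts": joint torques, N m; "tool_pos": TCP position; "tool_rot": TCP orientation; "contact_force": force on the tool from outside, world axes, zero at the start; "ft_torque": the same for the moment, N m; "gripper_width": opening from 0.0 (shut) to 1.0 (fully open).
Only numpy, scipy, OpenCV 4.12 (cv2) and the standard library are available. Lean on these libraries where they do the work, as an engineer would, in place of code of your own. Each camera call takes 0.05 s, during which the arm holds its last target.

TASK

Pick up the brass closing strip by its black handle, set it on the grey machine bed and slide its front edge squarely in under the blue cover leaf until it meets the stop, roughly in the middle of the leaf and without prying the leaf up. Then press the strip firmly down flat on the bed and finish while still holding it pressed there, ready for a colleague to screw it down. Leave the pliers, tape measure and spanner where they lie.

Things in the scene. Friction and masses are not known exactly. Their poses are not given: they have to be found in the camera images.
- strip: Closing strip, loose, about 0.25 kg: flat brass plate 140 mm long (x), 120 mm wide (y), 4 mm thick, with an upright black handle rib across it: 10 mm thick (x), 70 mm wide (y), top 50 mm above the plate's underside. Origin on the underside below the handle. +x: towards the front edge, 105 mm ahead; rear edge 35 mm behind; +z up. Starts flat on the bench.
- strip_grip (a point): Point in the handle of the strip, 30 mm above the plate's underside, centred in x and y; axes as the strip. The place to grasp, closing the fingers along the strip's x on the 10 mm thick rib.
- strip_edge (a point): Middle of the strip's front edge, half-way through its 4 mm thickness; axes as the strip (105 mm ahead of strip_grip, 28 mm below it). A red line across the plate 60 mm behind this edge comes to the leaf's front edge when the strip is home.
- bed: Machine bed, fixed: grey block 280 mm long (x), 200 mm wide (y), top 20 mm above the bench. Origin at bench height on its centre line, 165 mm from the near end; +x runs in under the leaf. The blue leaf covers x = 10 to 87 mm; behind it a fixed cover reaches 20 mm above the bed top. A light-blue bin 165 mm tall stands to its right, beyond the strip.
- lap_mouth (a point): Point on the bed's top surface, on its centre line, directly below the front edge of the leaf; axes as the bed: +x points in under the leaf, +z up. The flat open bed extends 175 mm from here to -x. Under the leaf a stop bar 170 mm wide stops the strip's front edge 60 mm beyond this point, so when home the handle is 45 mm to -x of it.
- leaf_part (a joint): Lift of the blue cover leaf in rad: 0 = down, grows as it is pried up; 0.1 rad is 8 mm at its front edge. Leaf 170 mm wide, 77 mm from hinge to front edge, 4 mm thick; underside 6 mm above the bed top when down, the front 13 mm turned up so that the mouth is about 10 mm high. A weak spring and its weight hold it down (about 2 N at the edge).
- pliers: Bystander: red-handled pliers, 66x191x13 mm, lying on the bench; origin at the centre of the underside.
- tape_measure: Bystander: yellow tape measure, 64x69x32 mm, on the bench; origin at the centre of the underside.
- spanner: Bystander: steel spanner, 30x205x9 mm, on the bench; origin at the centre of the underside.

How it is judged:
By the outcome, as a careful person would: the job done as asked, in the order asked, and still so for the second after the job is handed in, while the arm keeps its last pose, push and grip.
It also fails if it takes over 40 s, if anything falls off the work surface, if the arm or the gripper's body presses on something with over 40 N, if the wrist force passes 120 N, or if a joint passes its speed limit or range.

## Working session

There is one attempt and no reset: what is moved stays moved. The work goes in short steps, Python scripts to look and compute and a shell command to move; the robot and the scene stay as the last step left them, time stands still between calls to the robot, and variables do not carry over. Pictures are saved under pics/ and viewed, and the job is handed in when it is done.

```bash
mkdir -p pics
cat > h.py <<'E'
import numpy as np, cv2
from scipy.spatial.transform import Rotation as R
from plant import manip
def rot(q): return R.from_quat([q[1],q[2],q[3],q[0]]).as_matrix()
def ray(f,u,v):
    K=np.array(f["intrinsics"]); d=np.linalg.inv(K)@[u,v,1.]; d=np.array([d[0],-d[1],-d[2]])
    return np.array(f["position"]), rot(f["orientation"])@d
def onplane(f,u,v,z):
    p,d=ray(f,u,v); return p+d*(z-p[2])/d[2]
def proj(f,P):
    c=rot(f["orientation"]).T@(np.array(P)-np.array(f["position"])); q=np.array(f["intrinsics"])@[c[0],-c[1],-c[2]]; return q[:2]/q[2]
def grab(n,save=None):
    f=manip.grab_frame(n)
    if save: cv2.imwrite("pics/"+save+".png",f["img"][:,:,::-1])
    return f
E
python3 - <<'E'
from h import *
import pickle
for n in ("scene","top","wrist"):
    f=grab(n,n+"0"); pickle.dump(f,open(n+"0.pkl","wb"))
    print(n,{k:(np.round(v,4).tolist() if k!="img" else 0) for k,v in f.items()})
print(manip.state())
E
```

```text
scene {'img': 0, 'intrinsics': [[505.6262, 0.0, 323.8909], [0.0, 505.6262, 200.4151], [0.0, 0.0, 1.0]], 'position': [-0.1782, 1.2936, 1.0264], 'orientation': [-0.2285, -0.115, 0.4626, 0.8489]}
top {'img': 0, 'intrinsics': [[438.3678, 0.0, 320.5358], [0.0, 438.3678, 191.306], [0.0, 0.0, 1.0]], 'position': [0.4295, 0.0021, 1.6222], 'orientation': [-0.7045, -0.0247, 0.0293, 0.7087]}
wrist {'img': 0, 'intrinsics': [[341.1639, 0.0, 321.8581], [0.0, 341.1639, 201.1797], [0.0, 0.0, 1.0]], 'position': [0.1667, 0.6084, 0.3733], 'orientation': [0.8225, -0.137, -0.0896, 0.5447]}
{'time': 0.15, 'joint_pos': array([ 1.05100742e+00,  5.32084805e-02,  1.61399631e+00, -7.06748549e-06,
        1.47598760e+00, -1.18997224e-01]), 'joint_vel': array([ 0.00030436, -0.0020225 , -0.00419658,  0.00077804, -0.00058483,
       -0.00025001]), 'joint_efforts': array([ 5.70653337e-04, -3.94233656e+01, -3.70724344e+01, -7.19004333e-05,
        4.58422743e-03, -3.02340118e-05]), 'tool_pos': array([0.24359659, 0.57504155, 0.23033282]), 'tool_rot': array([ 3.62540119e-04,  8.33710350e-01,  5.52201424e-01, -7.12998149e-04]), 'contact_force': array([ 0.53288142,  0.10584405, -1.30333823]), 'ft_torque': array([-0.04513233, -0.03058842,  0.02496134]), 'gripper_width': 0.9955340674805107}
```

View pics/scene0.png

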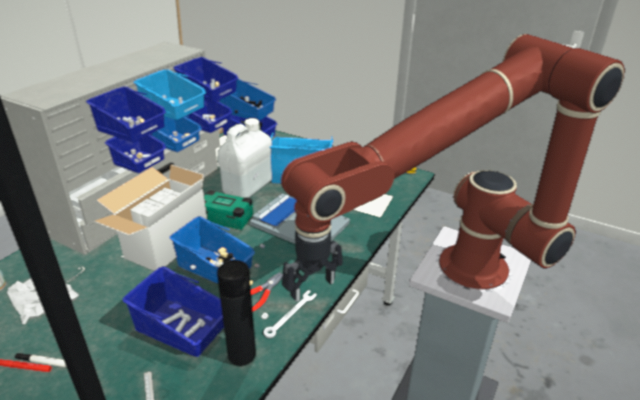

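View pics/top0.png

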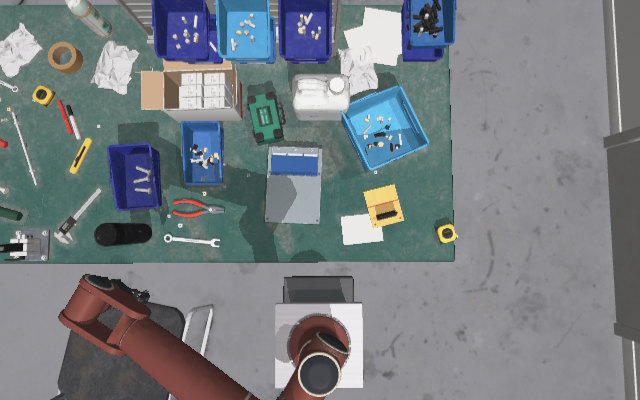

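View pics/wrist0.png

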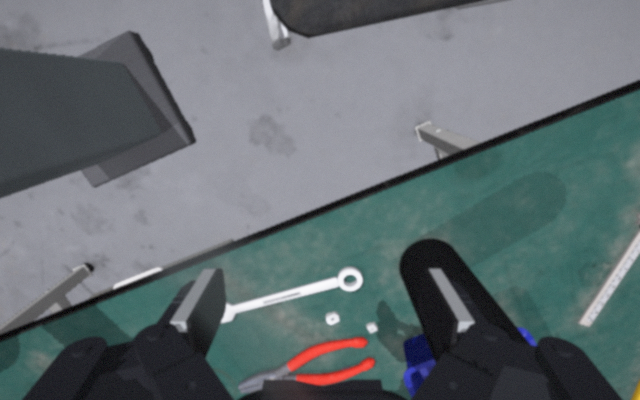

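The top view shows the grey bed near (295,190) with the blue leaf at its far end, at about (295,162). The brass strip is at about (383,205) with its black handle at (387,213). I'll zoom in to measure both.

Run:
```python
from h import *
import pickle
f=pickle.load(open("top0.pkl","rb"))
im=f["img"][130:250,250:470][:,:,::-1]
cv2.imwrite("pics/topz.png",cv2.resize(im,None,fx=3.6,fy=3.6,interpolation=cv2.INTER_CUBIC))
hsv=cv2.cvtColor(f["img"],cv2.COLOR_RGB2HSV)
def blob(m,box,z,name):
    M=np.zeros_like(m);x0,y0,x1,y1=box;M[y0:y1,x0:x1]=m[y0:y1,x0:x1]
    c=max(cv2.findContours(M,cv2.RETR_EXTERNAL,cv2.CHAIN_APPROX_NONE)[0],key=cv2.contourArea)
    P=np.array([onplane(f,*p[0],z)[:2]*1000 for p in c],dtype=np.float32)
    r=cv2.minAreaRect(P); print(name,cv2.contourArea(c),np.round(r[0],1),np.round(r[1],1),round(r[2],2),np.round(cv2.boxPoints(r),1).tolist())
    return c
blob(cv2.inRange(hsv,(12,90,120),(32,255,255)),(340,170,420,240),.004,"brass")
blob(cv2.inRange(f["img"],(0,0,0),(70,60,55)),(368,200,402,225),.05,"handle")
blob(cv2.inRange(hsv,(100,120,60),(125,255,255)),(260,140,330,185),.03,"leaf")
```

```text
brass 1155.5 [ 499.2 -240.3] [140.3 120.2] 14.17 [[416.3999938964844, -199.1999969482422], [445.8999938964844, -315.79998779296875], [581.9000244140625, -281.3999938964844], [552.5, -164.89999389648438]]
handle 62.5 [ 465.4 -244.2] [15.6 71.6] 13.62 [[449.3999938964844, -211.1999969482422], [466.29998779296875, -280.79998779296875], [481.3999938964844, -277.20001220703125], [464.6000061035156, -207.60000610351562]]
leaf 801.5 [648.2  87.3] [168.8  69.3] 87.56 [[610.0, 4.5], [679.2000122070312, 1.5], [686.4000244140625, 170.10000610351562], [617.2000122070312, 173.10000610351562]]
```

View pics/topz.png

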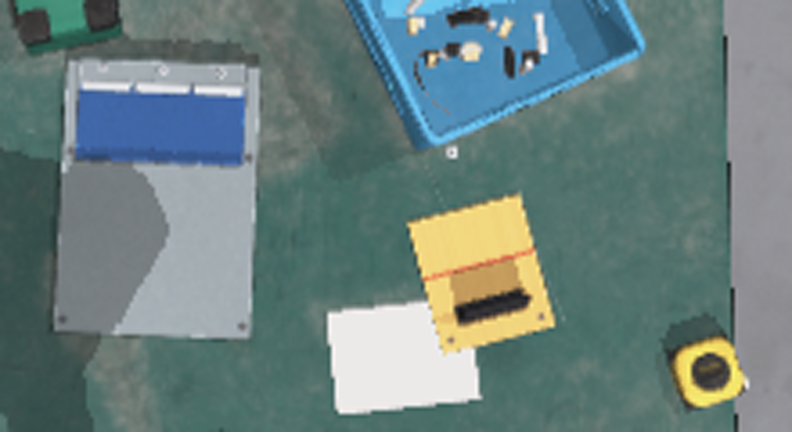

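Run:
```python
from h import *
import pickle
f=pickle.load(open("top0.pkl","rb"))
hsv=cv2.cvtColor(f["img"],cv2.COLOR_RGB2HSV)
m=cv2.inRange(hsv,(85,0,70),(125,60,255))
M=np.zeros_like(m);M[140:230,255:335]=m[140:230,255:335]
M|=cv2.bitwise_and(cv2.inRange(hsv,(100,120,60),(125,255,255)),cv2.rectangle(np.zeros_like(m),(260,140),(330,185),255,-1))
cv2.imwrite("pics/bm.png",cv2.resize(M[130:250,250:350],None,fx=5,fy=5))
c=max(cv2.findContours(M,cv2.RETR_EXTERNAL,cv2.CHAIN_APPROX_NONE)[0],key=cv2.contourArea)[:,0]
P=np.array([onplane(f,*p,.02)[:2]*1000 for p in c.astype(float)])
# side fits
for name,sel,ax in (("near",(c[:,1]>215)&(c[:,0]>270)&(c[:,0]<316),1),("right",(c[:,0]>310)&(c[:,1]>165)&(c[:,1]<217),0),("left",(c[:,0]<280)&(c[:,1]>160)&(c[:,1]<217),0)):
    Q=P[sel]; l=cv2.fitLine(Q.astype(np.float32),cv2.DIST_HUBER,0,.01,.01).ravel(); 
    a=np.degrees(np.arctan2(l[1],l[0])); print(name,len(Q),np.round(l,3),round(a,2))
# leaf front edge
b=cv2.inRange(hsv,(100,120,60),(125,255,255))
pts=[]
for u in range(276,318):
    col=np.where(b[150:185,u])[0]
    if len(col): pts.append(onplane(f,u,150+col.max()+.5,.032)[:2]*1000)
pts=np.float32(pts);l=cv2.fitLine(pts,cv2.DIST_HUBER,0,.01,.01).ravel();print("leaf front",l,np.degrees(np.arctan2(l[1],l[0])),pts[0],pts[-1])
```

```text
near 45 [4.30000e-02 9.99000e-01 4.38775e+02 1.03457e+02] 87.56
right 51 [ 9.99000e-01 -4.90000e-02  5.65895e+02 -7.74400e+00] -2.82
left 56 [ 9.99000e-01 -4.10000e-02  5.64583e+02  1.90045e+02] -2.35
leaf front [1.5799776e-02 9.9987519e-01 6.1323334e+02 7.3042198e+01] 89.094696 [617.28534 153.22704] [627.4958      3.6362145]
```

View pics/bm.png

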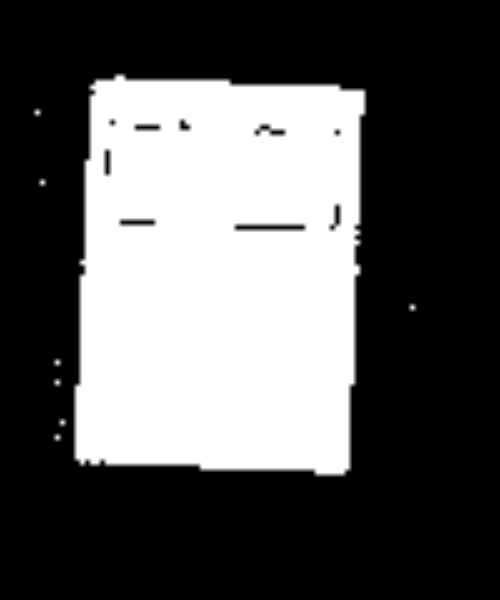

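```bash
python3 -m crank '[[0,0,0,1.1],[0,0,0,1.1],[0,0,0,1.1],[0,0,0,1.1],[0,0,0,1.1],[0,0,0,1.1],[0,0,0,1.1],[0,0,0,1.1],[0,3,0,0],[0,3.8,0,0]]'; python3 -m crank '[[0.1,3.9,0,0],[0.1,3.9,0,0],[0.1,3.9,0,0],[0.1,3.9,0,0],[0.1,3.9,0,0],[0.1,3.9,0,0],[0.1,3.9,0,0],[0.1,3.9,0,0],[0.1,3.9,0,0],[0.1,3.9,0,0]]'
```

```text
time: 0.98
tool_pos: [0.26, 0.5098, 0.2305]
tool_rot: [0.0, 0.992, 0.125, -0.0]
contact_force: [0.2, -0.3, 0.4]
gripper_width: 1.001
time: 1.82
tool_pos: [0.366, 0.1323, 0.2312]
tool_rot: [-0.0, 0.992, 0.124, 0.0]
contact_force: [0.7, 0.2, 0.2]
gripper_width: 1.005
```

```bash
python3 -m crank '[[0,3.9,0,0],[0,3.9,0,0],[0,3.9,0.5,0],[0.2,3.9,0.5,0],[0,3.9,1,0],[0,3.9,1,0],[0,3.9,1,0],[0,3.9,1,0],[0,3.9,1,0],[0,3.9,1,0]]'; python3 -m crank '[[0,0.4,0,0],[0,0,0,0],[0,0,0,0]]'
python3 - <<'E'
from h import *
import pickle
f=grab("wrist","w1"); pickle.dump(f,open("w1.pkl","wb"))
s=manip.state(); print(s["tool_pos"],s["tool_rot"],s["contact_force"],f["position"])
E
```

```text
time: 2.65
tool_pos: [0.4638, -0.2455, 0.1604]
tool_rot: [-0.0, 0.992, 0.124, -0.0]
contact_force: [0.7, 0.6, 0.9]
gripper_width: 1.0
time: 2.9
tool_pos: [0.4647, -0.2471, 0.1609]
tool_rot: [-0.001, 0.992, 0.124, -0.0]
contact_force: [0.2, -0.3, 0.7]
gripper_width: 1.002
[ 0.46488886 -0.24657762  0.16140153] [-2.58039261e-04  9.92258749e-01  1.24187390e-01  1.05050198e-05] [-0.01928246  0.7054293   0.03373011] [ 0.44433317 -0.16566379  0.30411089]
```

View pics/w1.png

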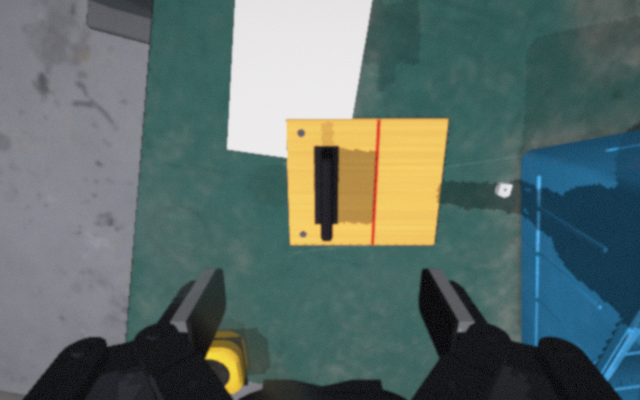

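The wrist view shows the whole plate: corners near (287,119), (448,118), (434,244) and (290,245). The handle is at (326,190).

Run:
```python
from h import *
import pickle
f=pickle.load(open("w1.pkl","rb")); s=manip.state()
hsv=cv2.cvtColor(f["img"],cv2.COLOR_RGB2HSV)
m=cv2.inRange(hsv,(10,90,90),(32,255,255)); m[255:]=0
m=cv2.morphologyEx(m,cv2.MORPH_CLOSE,np.ones((31,31)))
c=max(cv2.findContours(m,cv2.RETR_EXTERNAL,cv2.CHAIN_APPROX_NONE)[0],key=cv2.contourArea)
P=np.float32([onplane(f,*p[0],.004)[:2]*1000 for p in c]); r=cv2.minAreaRect(P)
print(r,cv2.boxPoints(r).round(1).tolist())
h=cv2.inRange(f["img"],(0,0,0),(60,55,50)); H=np.zeros_like(h);H[140:245,305:345]=h[140:245,305:345]
ys,xs=np.where(H); print(xs.min(),xs.max(),ys.min(),ys.max())
for uv in ((315,147),(338,147),(315,222),(338,222)): print(uv,onplane(f,*uv,.05).round(4))
a=np.radians(14.17); o=np.array([.4651,-.2489])
for p in ((-.035,.06,.004),(.105,.06,.004),(.105,-.06,.004),(-.035,-.06,.004),(-.005,.035,.05),(.005,.035,.05),(-.005,-.035,.05),(.005,-.035,.05)):
    w=[o[0]+p[0]*np.cos(a)-p[1]*np.sin(a),o[1]+p[0]*np.sin(a)+p[1]*np.cos(a),p[2]]; print(p,proj(f,w).round(1))
q=s["tool_rot"]; print("yaw",np.degrees(2*np.arctan2(q[2],q[1])))
```

```text
((502.54595947265625, -240.65980529785156), (140.8963165283203, 120.36375427246094), 14.218588829040527) [[419.5, -199.60000610351562], [449.0, -316.29998779296875], [585.5999755859375, -281.70001220703125], [556.0999755859375, -165.0]]
316 337 147 239
(315, 147) [ 0.4497 -0.2095  0.05  ]
(338, 147) [ 0.4664 -0.2053  0.05  ]
(315, 222) [ 0.4641 -0.2681  0.05  ]
(338, 222) [ 0.482  -0.2636  0.05  ]
(-0.035, 0.06, 0.004) [281.3 116.8]
(0.105, 0.06, 0.004) [444.7 116.8]
(0.105, -0.06, 0.004) [430.3 243.8]
(-0.035, -0.06, 0.004) [286.  243.7]
(-0.005, 0.035, 0.05) [315.4 156.2]
(0.005, 0.035, 0.05) [328.7 156.3]
(-0.005, -0.035, 0.05) [315.9 240.8]
(0.005, -0.035, 0.05) [328.1 240.8]
yaw 14.267662515871995
```

```bash
python3 -m crank '[[0.1,0.2,3.5,0],[0,0.1,3.5,0],[0,0,3.5,0],[0,0,2.5,0],[0,0,1.3,0],[0,0,0.5,0],[0,0,0,0]]'; python3 -m crank '[[0,0,0,0],[0,0,0,0],[0,0,0,0],[0,0,0,0],[0,0,0,0],[0,0,0,0],[0,0,0,0],[0,0,0,0]]' 0; python3 -c "
from h import *
grab('wrist','w2');print(manip.state())"
```

```text
time: 3.53
tool_pos: [0.4667, -0.2491, 0.0133]
tool_rot: [-0.0, 0.992, 0.125, -0.0]
contact_force: [0.0, -0.1, -0.6]
gripper_width: 1.0
time: 4.2
tool_pos: [0.4672, -0.2505, 0.014]
tool_rot: [0.0, 0.992, 0.124, 0.0]
contact_force: [0.4, 1.1, 3.4]
gripper_width: 0.108
{'time': 4.25, 'joint_pos': array([-6.32534444e-01,  7.09630635e-02,  1.98644046e+00,  1.01847564e-04,
        1.08295852e+00, -8.80952555e-01]), 'joint_vel': array([-0.00092557,  0.00023464,  0.00092111, -0.00056172, -0.00027038,
        0.00047802]), 'joint_efforts': array([-2.23740740e-01, -3.15623260e+01, -2.85693562e+01, -9.00800410e-02,
       -3.73909820e-02, -1.21839179e-02]), 'tool_pos': array([ 0.46725444, -0.2504692 ,  0.01402817]), 'tool_rot': array([3.89725166e-04, 9.92298732e-01, 1.23866240e-01, 4.78267085e-04]), 'contact_force': array([0.96595284, 0.19025183, 4.23997727]), 'ft_torque': array([ 0.04459781, -0.05953205, -0.00895474]), 'gripper_width': 0.10790189512989744}
```

View pics/w2.png

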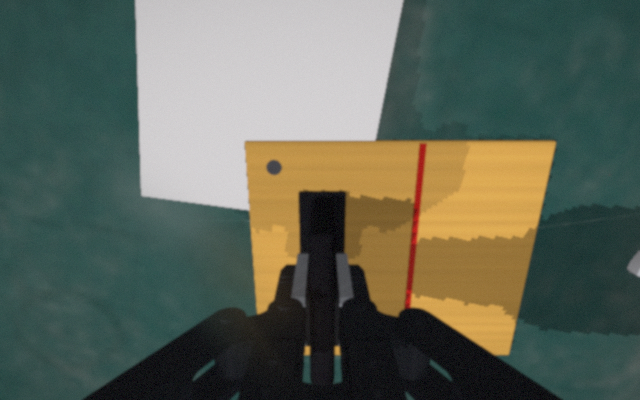

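```bash
python3 -m crank '[[0,0,-0.5,0],[0,0,-1.5,0],[0,0,-2.5,0],[0,0,-2.5,0],[0,0,-1.5,0],[0,0,-0.5,0],[0,0,0,0],[0,0,0,0]]'; python3 -c "
from h import *
import pickle
f=grab('wrist','w3');pickle.dump(f,open('w3.pkl','wb'));s=manip.state();print(s);pickle.dump(s,open('s3.pkl','wb'));grab('scene','s3')"
```

```text
time: 4.92
tool_pos: [0.4658, -0.2495, 0.1019]
tool_rot: [-0.001, 0.992, 0.124, -0.001]
contact_force: [-0.3, 0.1, -3.1]
gripper_width: 0.109
{'time': 4.9667, 'joint_pos': array([-6.32567832e-01, -5.86033580e-02,  1.94978858e+00, -1.03457460e-04,
        1.25401709e+00, -8.81025343e-01]), 'joint_vel': array([-8.12928719e-04,  7.83011821e-03,  6.57156656e-03, -8.98466360e-06,
       -1.83766834e-03,  7.14519307e-04]), 'joint_efforts': array([-8.19295761e-03, -3.38605285e+01, -3.65008020e+01,  5.75127674e-02,
       -7.77957891e-02,  7.03183396e-04]), 'tool_pos': array([ 0.4654495 , -0.24923306,  0.10126043]), 'tool_rot': array([-0.00120347,  0.9922899 ,  0.12392535, -0.00134591]), 'contact_force': array([ 0.09111005,  0.068447  , -3.08074498]), 'ft_torque': array([-0.01282046,  0.04536537, -0.01132241]), 'gripper_width': 0.1096352089006703}
```

View pics/w3.png

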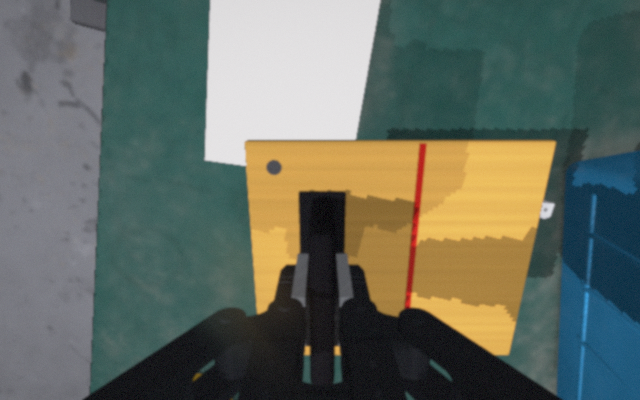

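View pics/s3.png

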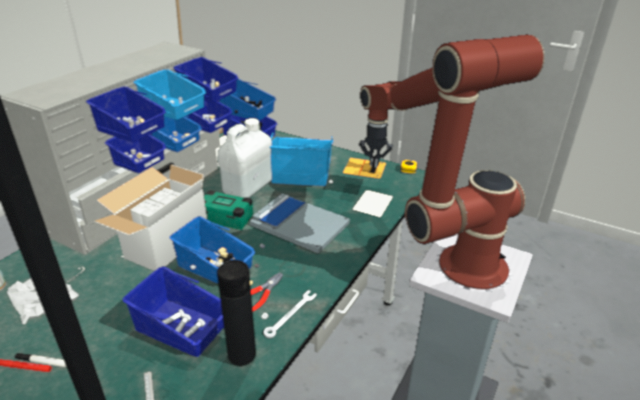

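```bash
python3 -m crank '[[0.6,-1.8,0,0],[1.2,-3.6,0,0],[1.2,-3.6,0,0],[1.2,-3.6,0,0],[1.2,-3.6,0,0],[1.2,-3.6,0,0],[1.2,-3.6,0,0],[1.2,-3.6,0,0],[1.1,-3.6,0,0],[0.6,-1.8,0,0]]'; python3 -m crank '[[0,-0.4,0,0.7],[0,0,0,0.8],[0,0,0,0.8],[0,0,0,0.5],[0,0,0,0],[0,0,0,0]]';python3 - <<'E'
from h import *
import pickle
f=pickle.load(open('w3.pkl','rb'));s=pickle.load(open('s3.pkl','rb'))
Rt=rot(s["tool_rot"])
for uv in ((246,141),(555,141),(510,355),(257,310)):
    p=onplane(f,*uv,s["tool_pos"][2]-.0095); print(uv,(Rt.T@(p-s["tool_pos"])*1000).round(1))
f=grab('wrist','w4');pickle.dump(f,open('w4.pkl','wb'));s=manip.state();print(s["tool_pos"],s["tool_rot"],s["contact_force"]);pickle.dump(s,open('s4.pkl','wb'))
f=grab('top','t4');pickle.dump(f,open('t4.pkl','wb'))
E
```

```text
time: 5.85
tool_pos: [0.4892, 0.0938, 0.1016]
tool_rot: [-0.001, 0.992, 0.125, -0.001]
contact_force: [-0.0, 0.2, -2.9]
gripper_width: 0.106
time: 6.35
tool_pos: [0.4888, 0.0941, 0.1019]
tool_rot: [0.0, 1.0, -0.022, -0.001]
contact_force: [-0.7, -0.6, -2.0]
gripper_width: 0.109
(246, 141) [-33.7 -59.9   9.7]
(555, 141) [104.5 -59.8   9.4]
(510, 355) [105.5  59.5   9.1]
(257, 310) [-34.3  29.9   9.5]
[0.48898133 0.09406888 0.10213516] [ 4.55354102e-05  9.99762414e-01 -2.17699121e-02 -1.08842522e-03] [ 0.34300895  0.45032058 -3.15673176]
```

View pics/w4.png

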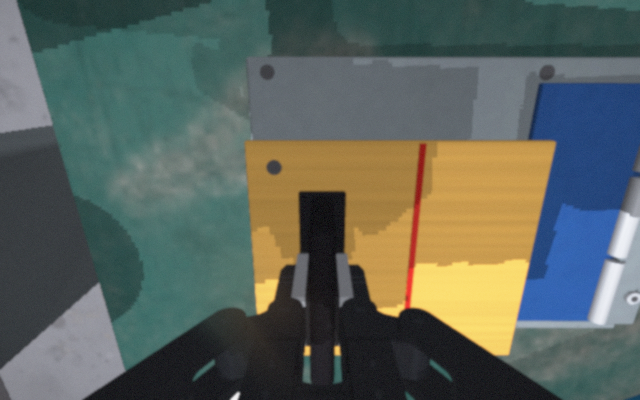

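View pics/t4.png

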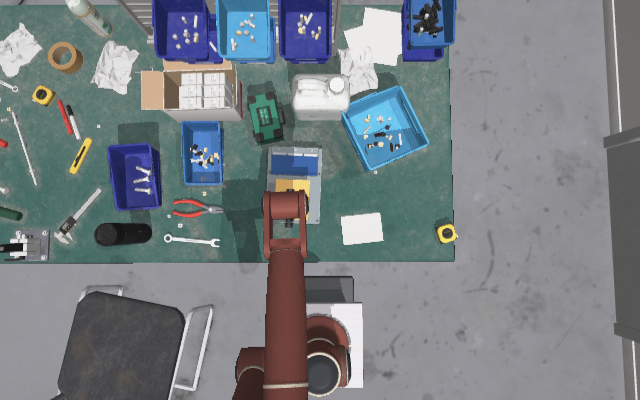

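Run:
```python
from h import *
import pickle
f=pickle.load(open('w4.pkl','rb'));s=pickle.load(open('s4.pkl','rb'))
im=f["img"]; 
cv2.imwrite("pics/w4z.png",cv2.resize(im[30:180,230:640][:,:,::-1],None,fx=1.9,fy=1.9,interpolation=cv2.INTER_CUBIC))
g=cv2.cvtColor(im,cv2.COLOR_RGB2HSV)[:,:,1].astype(float)
# left bed edge: saturation transition green->grey along columns
pts=[]
for u in range(300,520,5):
    d=np.diff(cv2.GaussianBlur(g,(5,5),1)[45:75,u]); v=45+np.argmin(d)+.5; pts.append(onplane(f,u,v,.02)[:2]*1000)
pts=np.float32(pts); l=cv2.fitLine(pts,cv2.DIST_HUBER,0,.01,.01).ravel(); a=np.degrees(np.arctan2(l[1],l[0])); print("left edge",l,a)
pn=[]
for v in range(65,135,4):
    d=np.diff(cv2.GaussianBlur(g,(5,5),1)[v,235:265]); u=235+np.argmin(d)+.5; pn.append(onplane(f,u,v,.02)[:2]*1000)
pn=np.float32(pn); l2=cv2.fitLine(pn,cv2.DIST_HUBER,0,.01,.01).ravel(); print("near edge",l2,np.degrees(np.arctan2(l2[1],l2[0])),pn[0],pn[-1])
hs=cv2.cvtColor(im,cv2.COLOR_RGB2HSV); b=cv2.inRange(hs,(105,140,50),(125,255,255))
pl=[]
for v in range(95,315,10):
    w=np.where(b[v,500:640])[0]
    if len(w): pl.append([v,500+w.min(),*(onplane(f,500+w.min()-.5,v,.03)[:2]*1000).round(1)])
for x in pl: print(x)
q=s["tool_rot"];print(np.degrees(2*np.arctan2(q[2],q[1])))
```

```text
left edge [ 9.9902868e-01 -4.4065036e-02  5.6102679e+02  1.9183308e+02] -2.5255582
near edge [ 3.2505941e-02 -9.9947155e-01  4.4305222e+02  1.6904153e+02] -88.137215 [445.65707 191.54123] [443.4676  150.31946]
[95, np.int64(538), np.float64(621.1), np.float64(166.6)]
[105, np.int64(536), np.float64(620.8), np.float64(160.8)]
[115, np.int64(534), np.float64(620.5), np.float64(154.9)]
[125, np.int64(532), np.float64(620.2), np.float64(148.9)]
[135, np.int64(530), np.float64(619.9), np.float64(142.8)]
[145, np.int64(557), np.float64(637.8), np.float64(135.8)]
[155, np.int64(555), np.float64(637.7), np.float64(129.4)]
[165, np.int64(553), np.float64(637.5), np.float64(122.9)]
[175, np.int64(551), np.float64(637.4), np.float64(116.3)]
[185, np.int64(548), np.float64(636.6), np.float64(109.6)]
[195, np.int64(546), np.float64(636.5), np.float64(102.8)]
[205, np.int64(544), np.float64(636.3), np.float64(95.8)]
[215, np.int64(542), np.float64(636.2), np.float64(88.6)]
[225, np.int64(539), np.float64(635.3), np.float64(81.4)]
[235, np.int64(537), np.float64(635.2), np.float64(73.9)]
[245, np.int64(535), np.float64(635.0), np.float64(66.3)]
[255, np.int64(533), np.float64(634.8), np.float64(58.5)]
[265, np.int64(531), np.float64(634.6), np.float64(50.6)]
[275, np.int64(529), np.float64(634.4), np.float64(42.5)]
[285, np.int64(526), np.float64(633.5), np.float64(34.3)]
[295, np.int64(524), np.float64(633.3), np.float64(25.8)]
[305, np.int64(522), np.float64(633.1), np.float64(17.2)]
-2.494846736569103
```

View pics/w4z.png

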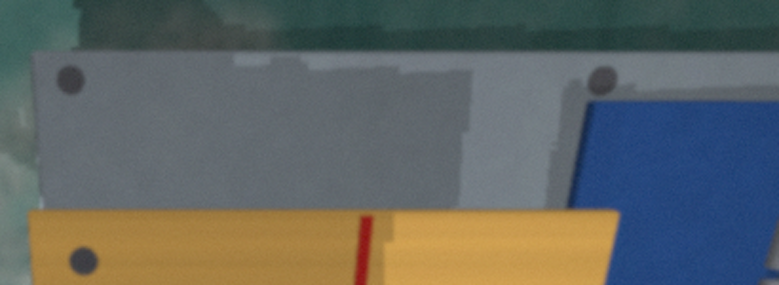

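```bash
python3 -m crank '[[0,-0.05,1,0],[0,0,2,0],[0,0,2,0],[0,0,1,0],[0,0,0.4,0],[0,0,0,0],[0,0,0,0]]'; python3 -m crank '[[0,0,0.15,0],[0,0,0.15,0],[0,0,0,0],[0,0,0,0]]'
```

```text
time: 7.03
tool_pos: [0.4902, 0.0947, 0.0397]
tool_rot: [-0.0, 1.0, -0.022, 0.0]
contact_force: [-0.4, 0.4, -2.8]
gripper_width: 0.114
time: 7.37
tool_pos: [0.4901, 0.0947, 0.0368]
tool_rot: [-0.0, 1.0, -0.022, 0.0]
contact_force: [-0.9, -0.2, -3.7]
gripper_width: 0.109
```

```bash
python3 -m crank '[[0,0,0.15,0],[0,0,0,0],[0,0,0,0]]'; python3 -m crank '[[0,0,0.15,0],[0,0,0,0],[0,0,0,0]]';python3 - <<'E'
from h import *
import pickle
f=grab('wrist','w5');pickle.dump(f,open('w5.pkl','wb'));s=manip.state();print(s["tool_pos"],s["tool_rot"],s["contact_force"],s["ft_torque"])
grab('scene','s5')
E
```

```text
time: 7.62
tool_pos: [0.4897, 0.0947, 0.0348]
tool_rot: [-0.0, 1.0, -0.022, -0.0]
contact_force: [0.2, -0.1, -2.7]
gripper_width: 0.106
time: 7.87
tool_pos: [0.4901, 0.0947, 0.034]
tool_rot: [0.0, 1.0, -0.022, 0.0]
contact_force: [-2.9, -0.9, 3.4]
gripper_width: 0.11
[0.49010669 0.09469518 0.03404441] [ 8.66800326e-06  9.99750858e-01 -2.23201922e-02  1.77693741e-04] [-3.4652793  -0.07548675  5.41259641] [-0.10723889  0.53587939 -0.02673911]
```

View pics/w5.png

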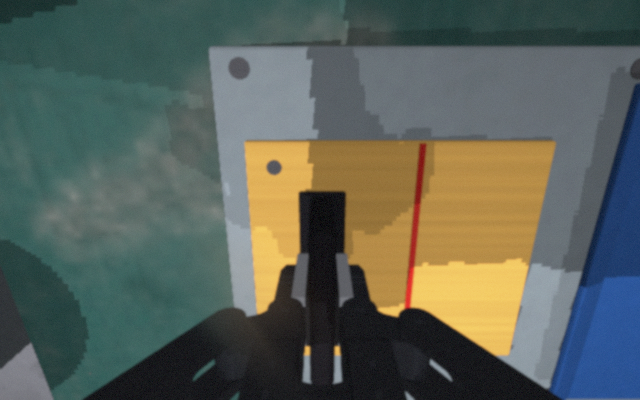

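```bash
python3 -m crank '[[0.3,0,-0.03,0],[0.6,0,0,0],[0.8,0,0,0],[0.8,0,0,0],[0.8,0,0,0],[0.5,0,0,0],[0,0,0,0]]';python3 - <<'E'
from h import *
f=grab('wrist','w6');s=manip.state();print(s["tool_pos"],s["tool_rot"],s["contact_force"],s["ft_torque"])
grab('scene','s6')
E
```

```text
time: 8.55
tool_pos: [0.5291, 0.0929, 0.034]
tool_rot: [-0.0, 1.0, -0.022, 0.001]
contact_force: [1.5, -0.7, 1.5]
gripper_width: 0.108
[0.52904449 0.09290606 0.03405594] [-4.93707928e-05  9.99746827e-01 -2.24574706e-02  1.39331736e-03] [ 1.74756812 -1.11158162  2.05238444] [-0.02850616 -0.14735657 -0.00984745]
```

View pics/w6.png

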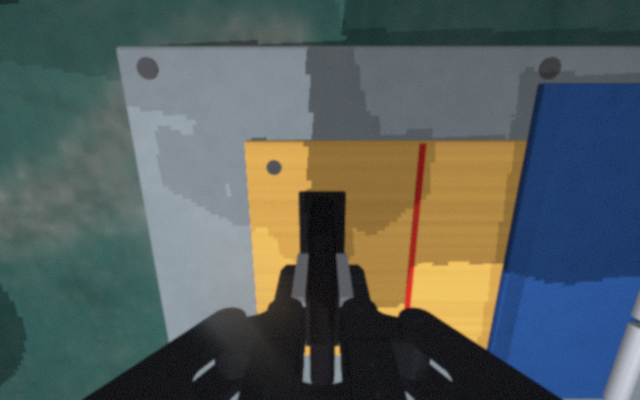

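The front edge is now under the leaf: the blue edge crosses the plate at about column 520, and the red line is still at 418. I'll keep sliding.

```bash
python3 -m crank '[[0.4,0,0,0],[0.8,0,0,0],[0.8,0,0,0],[0.6,0,0,0],[0.4,0,0,0],[0,0,0,0]]'; python3 -m crank '[[0.2,0,0,0],[0.2,0,0,0],[0,0,0,0],[0,0,0,0]]'
```

```text
time: 9.15
tool_pos: [0.5579, 0.0917, 0.034]
tool_rot: [-0.0, 1.0, -0.022, -0.0]
contact_force: [-1.3, 0.2, 4.9]
gripper_width: 0.109
time: 9.48
tool_pos: [0.561, 0.0915, 0.034]
tool_rot: [0.0, 1.0, -0.022, -0.001]
contact_force: [-6.2, 0.3, 6.3]
gripper_width: 0.11
```

```bash
python3 -m crank '[[0.2,0,0,0],[0,0,0,0],[0,0,0,0]]'; python3 -m crank '[[0.2,0,0,0],[0,0,0,0],[0,0,0,0]]';python3 - <<'E'
from h import *
f=grab('wrist','w7');s=manip.state();print(s["tool_pos"],s["tool_rot"],s["contact_force"],s["ft_torque"])
grab('scene','s7')
E
```

```text
time: 9.73
tool_pos: [0.5629, 0.0915, 0.034]
tool_rot: [0.0, 1.0, -0.022, -0.001]
contact_force: [-5.9, 0.6, 6.6]
gripper_width: 0.108
time: 9.98
tool_pos: [0.5649, 0.0914, 0.034]
tool_rot: [0.0, 1.0, -0.022, -0.001]
contact_force: [-5.2, 0.0, 7.4]
gripper_width: 0.108
[0.56488842 0.09140713 0.03405851] [ 3.03707166e-06  9.99751880e-01 -2.22608753e-02 -7.94403736e-04] [-4.98232265  0.39944622  7.64808602] [-0.0246859   0.69064903 -0.01156801]
```

View pics/w7.png

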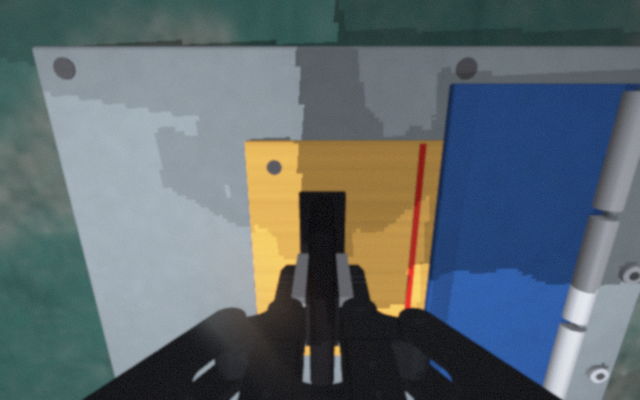

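```bash
python3 -m crank '[[0.2,0,0,0],[0,0,0,0],[0,0,0,0]]'; python3 -m crank '[[0.2,0,0,0],[0,0,0,0],[0,0,0,0]]'; python3 -m crank '[[0.1,0,0,0],[0,0,0,0],[0,0,0,0]]'
```

```text
time: 10.33
tool_pos: [0.5669, 0.0913, 0.034]
tool_rot: [-0.0, 1.0, -0.022, -0.001]
contact_force: [-5.4, 0.4, 6.9]
gripper_width: 0.108
time: 10.58
tool_pos: [0.5689, 0.0912, 0.034]
tool_rot: [0.0, 1.0, -0.022, -0.001]
contact_force: [-4.9, 0.6, 6.7]
gripper_width: 0.11
time: 10.83
tool_pos: [0.5696, 0.0912, 0.034]
tool_rot: [0.0, 1.0, -0.022, -0.001]
contact_force: [-7.9, 0.3, 8.3]
gripper_width: 0.108
```

```bash
python3 -m crank '[[0.1,0,0,0],[0,0,0,0],[0,0,0,0]]'; python3 -m crank '[[0.1,0,0,0],[0,0,0,0],[0,0,0,0]]'
```

```text
time: 11.08
tool_pos: [0.5706, 0.0912, 0.034]
tool_rot: [0.0, 1.0, -0.022, -0.001]
contact_force: [-7.7, 0.5, 8.6]
gripper_width: 0.109
time: 11.33
tool_pos: [0.5715, 0.0911, 0.034]
tool_rot: [0.0, 1.0, -0.022, -0.001]
contact_force: [-7.3, 0.1, 9.0]
gripper_width: 0.107
```

```bash
python3 -m crank '[[0.1,0,0,0],[0,0,0,0],[0,0,0,0]]'
python3 - <<'E'
from h import *
import pickle
f=grab('wrist','w8');s=manip.state();print(s["tool_pos"],s["tool_rot"],s["contact_force"],s["ft_torque"]);pickle.dump(f,open('w8.pkl','wb'))
im=f["img"][130:330,220:520][:,:,::-1];cv2.imwrite("pics/w8z.png",cv2.resize(im,None,fx=2.6,fy=2.6,interpolation=cv2.INTER_CUBIC))
E
```

```text
time: 11.58
tool_pos: [0.5714, 0.0911, 0.034]
tool_rot: [0.0, 1.0, -0.022, -0.003]
contact_force: [-13.0, -0.5, 12.1]
gripper_width: 0.107
[0.57141662 0.09111079 0.03404205] [ 9.81960620e-05  9.99750217e-01 -2.21876364e-02 -2.68379279e-03] [-12.73790638   1.01373647  11.95055266] [-0.05776942  1.30475634 -0.02302768]
```

View pics/w8z.png

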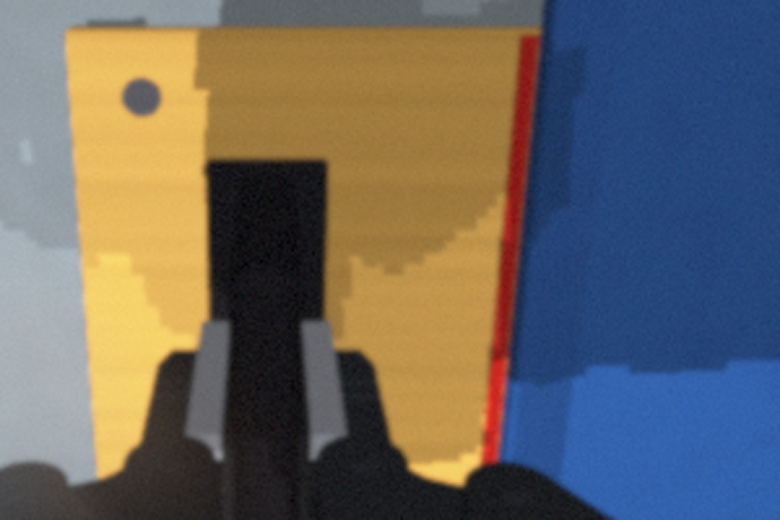

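```bash
python3 -m crank '[[0.1,0,0,0],[0,0,0,0],[0,0,0,0]]'; python3 -m crank '[[0,0,0.1,0],[0,0,0,0],[0,0,0,0]]';  python3 -m crank '[[0,0,0.1,0],[0,0,0,0],[0,0,0,0]]'
```

```text
time: 11.88
tool_pos: [0.5713, 0.0911, 0.034]
tool_rot: [0.0, 1.0, -0.022, -0.004]
contact_force: [-17.3, 0.3, 15.9]
gripper_width: 0.109
time: 12.13
tool_pos: [0.5714, 0.0911, 0.034]
tool_rot: [0.0, 1.0, -0.022, -0.004]
contact_force: [-21.0, -1.5, 21.8]
gripper_width: 0.109
time: 12.38
tool_pos: [0.5714, 0.0911, 0.034]
tool_rot: [0.0, 1.0, -0.022, -0.005]
contact_force: [-24.2, -0.6, 27.0]
gripper_width: 0.114
```

```bash
python3 -m crank '[[-0.15,0,0,0],[0,0,0,0],[0,0,0,0]]'; python3 -m crank '[[0,0,0.1,0],[0,0,0,0],[0,0,0,0]]'
python3 - <<'E'
from h import *
import pickle
f=grab('wrist','w9');s=manip.state();print(s["tool_pos"],s["tool_rot"],s["contact_force"],s["ft_torque"]);pickle.dump(f,open('w9.pkl','wb'))
g=grab('scene','s9')
im=f["img"][130:330,220:520][:,:,::-1];cv2.imwrite("pics/w9z.png",cv2.resize(im,None,fx=2.6,fy=2.6,interpolation=cv2.INTER_CUBIC))
im=g["img"][150:270,210:410][:,:,::-1];cv2.imwrite("pics/s9z.png",cv2.resize(im,None,fx=4,fy=4,interpolation=cv2.INTER_CUBIC))
E
```

```text
time: 12.63
tool_pos: [0.5714, 0.0911, 0.034]
tool_rot: [0.0, 1.0, -0.022, -0.002]
contact_force: [-16.7, -1.8, 21.9]
gripper_width: 0.109
time: 12.88
tool_pos: [0.5714, 0.0911, 0.034]
tool_rot: [0.0, 1.0, -0.022, -0.003]
contact_force: [-20.9, -1.0, 27.2]
gripper_width: 0.109
[0.57143196 0.09110474 0.03396651] [ 2.70106168e-04  9.99752038e-01 -2.20889117e-02 -2.80513427e-03] [-20.2904624   -0.53969754  27.62694388] [-0.19249111  2.53781147 -0.03891655]
```

View pics/w9z.png

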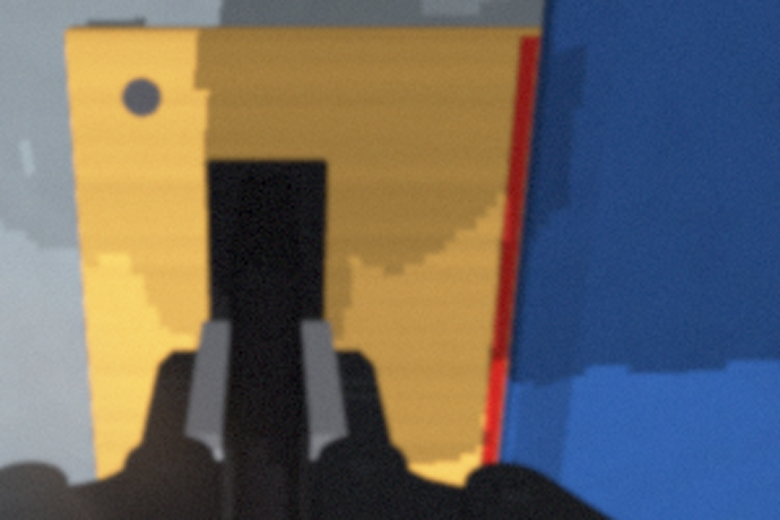

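View pics/s9z.png

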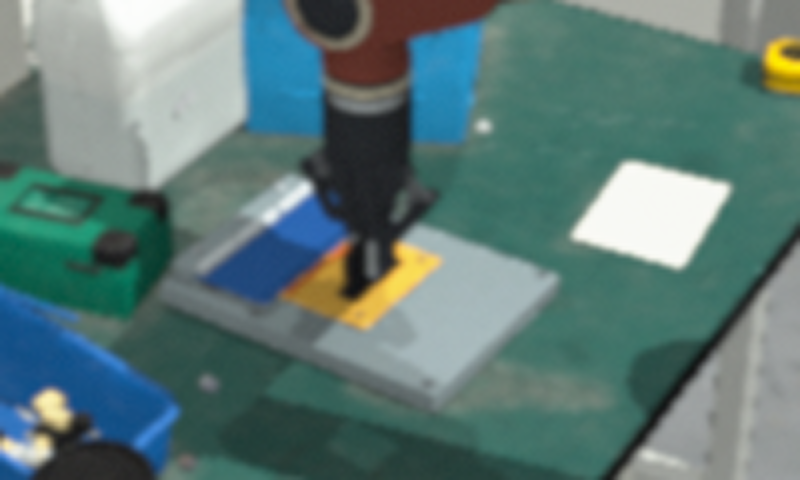

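```bash
python3 -m crank '[[-0.2,0,0.1,0],[0,0,0,0],[0,0,0,0]]'; python3 -m crank '[[0,0,0.1,0],[0,0,0,0],[0,0,0,0],[0,0,0,0],[0,0,0,0]]'
python3 - <<'E'
from h import *
import pickle
f=grab('wrist','w10');s=manip.state();print(s["tool_pos"],s["tool_rot"],s["contact_force"],s["ft_torque"])
E
```

```text
time: 13.23
tool_pos: [0.5715, 0.0911, 0.034]
tool_rot: [0.0, 1.0, -0.022, -0.0]
contact_force: [-14.4, -0.4, 26.4]
gripper_width: 0.111
time: 13.65
tool_pos: [0.5715, 0.0911, 0.034]
tool_rot: [0.0, 1.0, -0.022, -0.001]
contact_force: [-17.7, -0.5, 32.3]
gripper_width: 0.105
[0.57156587 0.09112704 0.03399433] [ 2.32734681e-04  9.99755060e-01 -2.21223463e-02 -6.06597898e-04] [-18.23148551  -1.82636473  32.01246295] [-0.31786322  2.59824731 -0.00576973]
```

```bash
python3 -m crank '[[0,0,0,0],[0,0,0,0],[0,0,0,0],[0,0,0,0],[0,0,0,0],[0,0,0,0]]'
python3 - <<'E'
from h import *
f=grab('wrist','w11'); 
hs=cv2.cvtColor(f["img"],cv2.COLOR_RGB2HSV); b=cv2.inRange(hs,(105,140,50),(125,255,255)); r=cv2.inRange(hs,(0,150,80),(6,255,255))|cv2.inRange(hs,(174,150,80),(180,255,255))
for v in (150,200,250,290):
    print(v,np.where(r[v,380:470])[0][[0,-1]]+380,np.where(b[v,380:470])[0].min()+380)
# strip left edge vs. leaf left edge / bed centre
p=onplane(f,330,141,.024);print("strip left edge",p.round(4))
print(onplane(f,460,84,.033).round(4),"leaf left")
E
```

```text
time: 14.2
tool_pos: [0.5715, 0.0911, 0.034]
tool_rot: [0.0, 1.0, -0.022, -0.001]
contact_force: [-18.4, -1.0, 32.0]
gripper_width: 0.109
150 [420 425] 429
200 [415 420] 424
250 [411 415] 419
290 [407 411] 414
strip left edge [0.5776 0.1511 0.024 ]
[0.6301 0.1729 0.033 ] leaf left
```

View pics/w11.png

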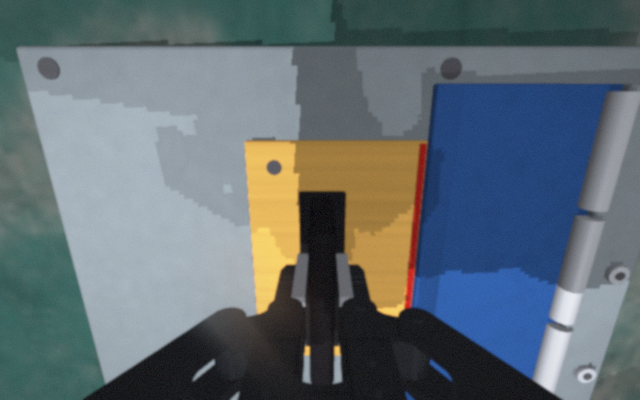

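The red line runs parallel to the leaf's front edge: columns 420–425 against 429 at the top, 407–411 against 414 at the bottom. The leaf is down, the strip is central, and the forces are steady, so I'm handing the job in.

Run:
```python
from h import *
print(manip.job_done()); s=manip.state(); print(s["time"],s["contact_force"],s["tool_pos"])
```

```text
the job is handed in; nothing more can be done
None
the job is handed in; nothing more can be done
```

I gripped the strip by its handle, set it on the bed and slid it squarely under the leaf to the stop. I handed the job in at about 14.3 s, still holding it pressed down.

**At the stop:** The tool stopped at x = 0.5715 m and went no further when commanded on, while the push force rose from 7 to 17 N. That is about 3 mm beyond the first camera estimate, within the 1–3 mm by which the two cameras disagreed. The red line lay parallel to the leaf's front edge and almost at it.

**Central and leaf down:** The strip measured within about 2 mm of the leaf's middle. The leaf showed no visible lift, though I judged that by eye and did not measure its angle.

**Pressed flat:** The last readings were about 32 N down and 18 N against the stop, steady over the last half second before hand-in. While I pushed against the stop, the tool tilted by about 0.6°. I eased the push back, and the tilt settled at about 0.1° with the tool height unchanged.

**Not checked:** I did not go near the pliers, tape measure or spanner, but I did not measure their positions again at the end. No state could be read after hand-in, so the final second is unconfirmed.

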